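# Stroke the organiser's lids shut

## Task

The acrylic organiser's four flip lids have been left ajar. Run your fingertips lightly along the row, from the plain end deck over the hinge of each lid towards its free edge, so that the lids go down one after another under the fingertips and all four end flat shut, then take the hand away. Do not press hard, do not pull or lift any lid farther open, and leave the sliding door and the loose parts around it where they are.

Things in the scene. Friction and masses are not known exactly. Their poses are not given: they have to be found in the camera images.
- stand: Grey plate, 116 (x) by 220 (y) by 4 mm, fixed to the table; the acrylic organiser (110 by 214 mm, walls 46 mm above the table) stands on it on soft feet. Origin: centre of the plate's underside. x: across, from the lid side to the sliding-door side; y: along the row from lid 1 to lid 4. Pressed, the organiser sinks: from about 5 N on, 1 mm per 2.5 N, 6 mm at most; it cannot slide
- row_start (a point): Middle of the top of the organiser's plain end deck (flat, 50 by 26 mm, 50 mm above the table, level with the shut lids), just before lid 1, at stand x -26.5, y -92 mm. Lids 1 to 4 follow along stand +y on the same line (x -26.5 mm)
- lid1 (a joint): Opening of lid 1 in rad: 0 = shut; starts 0.2 to 0.55. Flat frosted flip lid, 44 mm across the row, 39 mm along it, 3 mm thick. Hinge at its end towards row_start: axis along stand x at stand y -73 mm, 42 mm above the table. Shut, its top is level, 50 mm above the table, from y -74 to -35 mm. Stiff hinge: stays where left, moves at under 1 N at the free edge
- lid1_edge (a point): Middle of the free edge of lid 1, on its top face (the edge farther from row_start); 50 mm above the table when shut
- lid2 (a joint): Opening of lid 2 in rad: 0 = shut; starts 0.2 to 0.55. Flat frosted flip lid, 44 mm across the row, 39 mm along it, 3 mm thick. Hinge at its end towards row_start: axis along stand x at stand y -29 mm, 42 mm above the table. Shut, its top is level, 50 mm above the table, from y -30 to 9 mm. Stiff hinge: stays where left, moves at under 1 N at the free edge
- lid2_edge (a point): Middle of the free edge of lid 2, on its top face (the edge farther from row_start); 50 mm above the table when shut
- lid3 (a joint): Opening of lid 3 in rad: 0 = shut; starts 0.2 to 0.55. Flat frosted flip lid, 44 mm across the row, 39 mm along it, 3 mm thick. Hinge at its end towards row_start: axis along stand x at stand y 15 mm, 42 mm above the table. Shut, its top is level, 50 mm above the table, from y 14 to 53 mm. Stiff hinge: stays where left, moves at under 1 N at the free edge
- lid3_edge (a point): Middle of the free edge of lid 3, on its top face (the edge farther from row_start); 50 mm above the table when shut
- lid4 (a joint): Opening of lid 4 in rad: 0 = shut; starts 0.2 to 0.55. Flat frosted flip lid, 44 mm across the row, 39 mm along it, 3 mm thick. Hinge at its end towards row_start: axis along stand x at stand y 59 mm, 42 mm above the table. Shut, its top is level, 50 mm above the table, from y 58 to 97 mm. Stiff hinge: stays where left, moves at under 1 N at the free edge
- lid4_edge (a point): Middle of the free edge of lid 4, on its top face (the edge farther from row_start); 50 mm above the table when shut
- door (a joint): Position in m of the clear sliding door (46 by 130 mm, 3 mm thick, top 45 mm above the table) in the other half of the organiser's top, beside the lids; slides along stand y, 0 to 0.072. To be left alone
- barrel: Graphite-black pencil barrel lying on the table, 10 mm thick, 100 mm long along its x; origin at the middle, underneath. Loose; to be left alone
- cone_tip: Rose-gold cone tip standing point up, 12 mm wide, 22 mm high; origin under its centre. Loose; to be left alone
- sleeve1: Frosted grip sleeve standing upright, 14 mm wide, 34 mm high; origin under its centre. Loose; to be left alone
- sleeve2: Second frosted grip sleeve, same size; origin under its centre. Loose; to be left alone
- bowl: White melamine bowl, 120 mm wide, 45 mm high; origin under its centre. Loose; to be left alone
- eraser: White eraser block, 22 by 45 by 12 mm; origin under its centre. Loose; to be left alone
- door_mark (a point): Middle of the grey finger strip on top of the sliding door, 46 mm above the table; moves with the door
There are look-alikes about, which are no part of the job. There is more than one size of the stand; the job needs the larger.

How it is judged (in metres and radians):
On the way, in this order (a step that is already met when the one before it is completed fails the run):
1. lid 1 is down under the fingertips while lid 2 is still ajar (value of joint lid1 below 0.075 rad and contact force between the fingers and stand above 0.1 N and value of joint lid2 above 0.13 rad).
2. lid 2 is down under the fingertips while lid 3 is still ajar (value of joint lid2 below 0.075 rad and contact force between the fingers and stand above 0.1 N and value of joint lid3 above 0.13 rad).
3. lid 3 is down under the fingertips while lid 4 is still ajar (value of joint lid3 below 0.075 rad and contact force between the fingers and stand above 0.1 N and value of joint lid4 above 0.13 rad).
4. lid 4 is down under the fingertips (value of joint lid4 below 0.075 rad and contact force between the fingers and stand above 0.1 N).
At the end, for the whole second after the job is handed in: All four lids are shut to within 0.075 rad (about 3 mm at the free edge), and every loose part (12 mm) and the sliding door (11 mm) is still where it was (value of joint each of lid1, lid2, lid3, lid4 below 0.075 rad and not (distance of any of barrel, cone_tip, sleeve1, sleeve2, bowl, eraser from where it was at the start of the episode above 0.012 m) and not (distance of door_mark from where it was at the start of the episode above 0.011 m)); the robot touches nothing.
It fails at once if the organiser is pressed hard (over 25 N) (contact force between the fingers and stand above 25 N).
It fails at once if a lid is pulled or lifted farther open (over 0.7 rad) (value of joint any of lid1, lid2, lid3, lid4 above 0.7 rad).
It fails at once if the sliding door is pushed along by more than about 10 mm (distance of door_mark from where it was at the start of the episode above 0.011 m).
It fails at once if a loose part is pushed more than 12 mm or carried off (distance of any of barrel, cone_tip, sleeve1, sleeve2, bowl, eraser from where it was at the start of the episode above 0.012 m).
It also fails if it takes over 32 s, if anything falls off the work surface, if the arm or the gripper's body presses on something with over 40 N, if the wrist force passes 120 N, or if a joint passes its speed limit or range.

## Robot

A 6-joint arm with a two-finger parallel gripper is mounted at the origin on the work surface. World frame = base frame: x ahead of the robot, y to its left, z up, the work surface at z = 0. Lengths are in mm, angles in rad, forces in N, time in s.
With the tool pointing down it reaches from about 300 to 775 mm from the base axis. Payload 14.6 kg.
Tool frame: the origin (TCP) lies between the finger pads; the fingertips stand tip_reach ahead of it and the grasp point (between the pads) lies 6 mm ahead of it (tip_reach is the distance from the TCP to the fingertips, in mm); z points along the fingers, y is the direction in which the jaws open and shut (so a half turn about z gives the same grasp; the last joint's range is limited). The gripper opens to 85 mm and grips with 20 to 120 N. Pads are 22 mm wide; open, the fingers measure 114 mm over their backs; the gripper's body (76 mm by 85 mm) begins 54 mm behind the grasp point. The pads swing forward as they close: fully open they stand 13 mm farther back than shut.
Start: joints at [-1.214, 0.3, 1.521, -0, 1.321, -0.067], TCP at [226.167, -501.336, 256.281] pointing down, gripper open.
Joint ranges: [-3.03, 3.03], [-0.79, 2.21], [0.23, 2.52], [-1.04, 4.18], [0, 3.07], [-2.55, 2.55]. Speed limits (rad/s): [2.22, 2.22, 2.57, 3.14, 3.14, 3.14].

## Interface

Orientations are given as a rotation vector (axis times angle).
In Python, from bench import * gives the robot as it stands. The module is installed in compiled form; this text tells all that it offers.
- The arm moves only by the tool play_rows, never from a script. Its argument "motion" is a list of rows, each a list of 2 entries, a list of its own where there are three numbers: the shift along the tool's x, y, z in mm, then the turn about the tool's z in degrees. A call has 1 to 10 rows; each row shifts and turns the pose as measured when the row begins, along the tool's axes as they then stand; what a row does not reach is not made up. A row lasts 1/12 s, in which the tool goes at most 41.7 mm and 7.16 degrees, less where a joint would pass 70% of its speed; a pose out of reach is approached as far as the arm can. A call with a gripper value outside its range is refused whole. "gripper" is the opening, from -1 (shut) to 1 (fully open), so that 0 is half open, set as the call begins (left out, the last holds). The fingers move at their own pace and stop on an object; "force" is the grip in N (left out, the last holds). Time passes only in rows, so rows that do not move let the fingers close. It gives the time, the measured TCP pose, the force and the opening at its end, in the units of the state.
- get_obs(): the state, without advancing time (a new reading comes with each control period).
- read_camera(name): name is "side" or "top" or "wrist"; returns the picture (400x640x3 uint8, red, green, blue); there is no depth.
- camera_model(name): a dict with "fx", "fy", "cx", "cy" (pixels), "dist" ([k1, k2, p1, p2, k3] as OpenCV has them; the pictures are not rectified), "xyz" and "rotation" of the camera in the world. Camera axes: x right, y up, looking along -z (the intrinsics and any distortion apply to the point x, -y, -z); pixel columns grow to the right and rows downward; lengths in mm; the calibration is good to about 2 mm. A picture is of the moment at which its call begins: read the wrist's pose just before it. camera_model takes no time and is no camera call; for the wrist camera it gives the pose at the moment of the call.
- finish_job(): hands the job in, once; it reports no verdict.
The state is a dict: "t": time; "q": joint angles; "dq": joint speeds; "tau": joint torques, N m; "eef_pos": TCP position; "eef_rot": TCP orientation; "wrist_force": force on the tool from outside, world axes, zero at the start; "moment": the same for the moment, N m; "width": opening from 0.0 (shut) to 1.0 (fully open).
Only numpy, scipy, OpenCV 4.12 (cv2) and the standard library are available. Lean on these libraries where they do the work, as an engineer would, in place of code of your own. Each camera call takes 0.05 s, during which the arm holds its last target.

## Working session

There is one attempt and no reset: what is moved stays moved. The work goes in short steps, Python scripts to look and compute and a tool call to move; the robot and the scene stay as the last step left them, time stands still between calls to the robot, and variables do not carry over. Pictures are saved under pics/ and viewed, and the job is handed in when it is done.

Besides the shell and the picture viewer there is one more tool, called after "Request:" as a command line: name --argument value ..., lists and objects as JSON in quotes. play_rows: Moves the arm, as the interface text tells. Its arguments: {"type":"object","properties":{"motion":{"type":"array","items":{"type":"array"}},"gripper":{"type":"number"},"force":{"type":"number"}},"required":["motion"]}

```bash
mkdir -p pics; python3 - <<'E'
from bench import *
import cv2
o=get_obs()
for k in o: print(k,o[k])
for n in ["top","side","wrist"]:
    im=read_camera(n); cv2.imwrite(f"pics/{n}0.png",im[:,:,::-1])
    print(n,camera_model(n))
E
```

```text
t 0.0
q [-1.21358212e+00  3.00487002e-01  1.52158031e+00  2.93648579e-05
  1.32064922e+00 -6.65664446e-02]
dq [-6.61943907e-04 -4.44927132e-06  3.28145961e-04 -2.45062527e-05
  3.71133967e-04 -1.02814460e-04]
tau [-9.77415802e-04 -5.43504918e+01 -3.61790085e+01 -1.03626530e-04
  4.01225203e-03  4.94533276e-05]
eef_pos [ 226.11786782 -501.15823514  255.71288682]
eef_rot [-3.07024249e+00 -6.60457164e-01  2.11362055e-04]
wrist_force [ 0.31552671 -0.47095399  0.3555939 ]
moment [-0.01310812  0.04966788 -0.01504878]
width 0.998703283544897
top {'fx': 510.9020636781913, 'fy': 510.9020636781913, 'cx': 321.72250390739714, 'cy': 193.64756091439537, 'dist': array([0.00477531, 0.        , 0.        , 0.        , 0.        ]), 'xyz': array([ 426.27533776,   21.63196717, 1453.87670322]), 'rotation': array([ 0.05567601, -0.06137164, -1.57512861])}
side {'fx': 491.6855026513619, 'fy': 491.6855026513619, 'cx': 317.79718884622787, 'cy': 198.70255998306095, 'dist': array([-0.12236563,  0.        ,  0.        ,  0.        ,  0.        ]), 'xyz': array([  474.75498643, -1172.83833257,   814.84051755]), 'rotation': array([ 1.00975377, -0.03225084, -0.03855519])}
wrist {'fx': 338.2842012923462, 'fy': 338.2842012923462, 'cx': 315.23165829266435, 'cy': 207.284682410606, 'dist': array([-0.06329528,  0.        ,  0.        ,  0.        ,  0.        ]), 'xyz': array([ 291.00005573, -472.08206794,  373.62498777]), 'rotation': array([-0.25219268,  0.16363259, -1.13825529])}
```

View pics/top0.png

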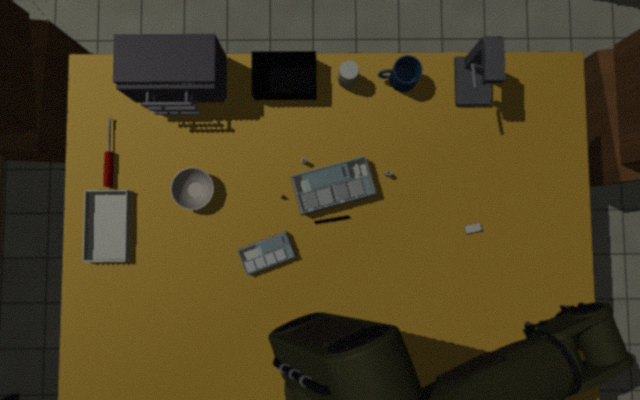

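View pics/side0.png

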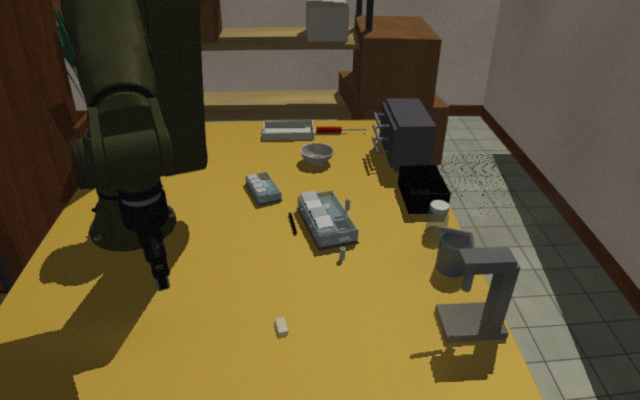

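View pics/wrist0.png

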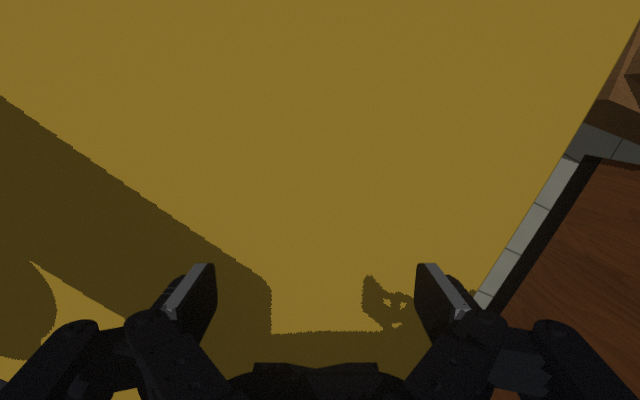

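The top view shows two organisers: A at about (335,187), roughly 80 px long, and B at (268,253), roughly 55 px long. A is the larger one, has the sleeves, cone and barrel around it, and fits the job. I'll check this in enlarged crops.

```bash
cat > h.py <<'E'
import numpy as np, cv2
from scipy.spatial.transform import Rotation as R
def ray(cm,px):
    K=np.array([[cm['fx'],0,cm['cx']],[0,cm['fy'],cm['cy']],[0,0,1]])
    u=cv2.undistortPoints(np.array(px,float).reshape(-1,1,2),K,np.array(cm['dist'])).reshape(-1,2)
    d=np.c_[u[:,0],-u[:,1],-np.ones(len(u))]
    return np.array(cm['xyz']),d@R.from_rotvec(cm['rotation']).as_matrix().T
def onplane(cm,px,z):
    c,d=ray(cm,px); return c+d*((z-c[2])/d[:,2])[:,None]
def proj(cm,P):
    K=np.array([[cm['fx'],0,cm['cx']],[0,cm['fy'],cm['cy']],[0,0,1]])
    p=(np.atleast_2d(P)-cm['xyz'])@R.from_rotvec(cm['rotation']).as_matrix()
    p=p*[1,-1,-1]
    return cv2.projectPoints(p,np.zeros(3),np.zeros(3),K,np.array(cm['dist']))[0].reshape(-1,2)
E
python3 - <<'E'
import cv2
a=cv2.imread('pics/top0.png'); cv2.imwrite('pics/topc.png',cv2.resize(a[145:225,270:400],None,fx=6,fy=6,interpolation=cv2.INTER_CUBIC))
a=cv2.imread('pics/side0.png'); cv2.imwrite('pics/sidec.png',cv2.resize(a[160:275,235:370],None,fx=5,fy=5,interpolation=cv2.INTER_CUBIC))
E
```

```text
(no output)
```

View pics/topc.png

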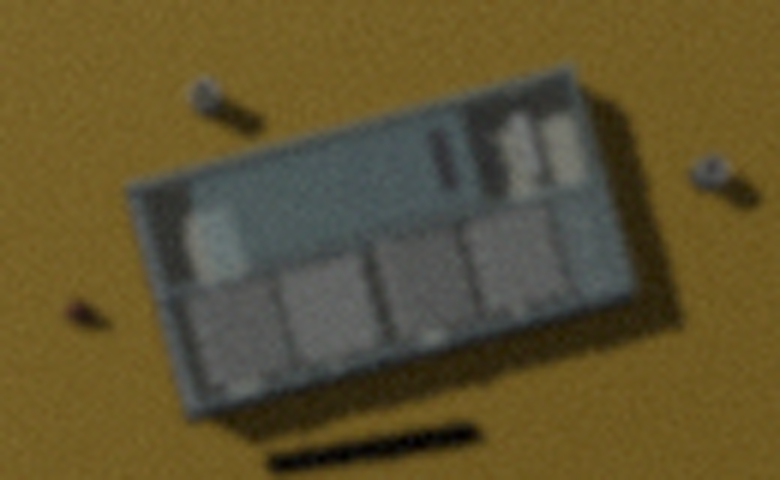

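View pics/sidec.png

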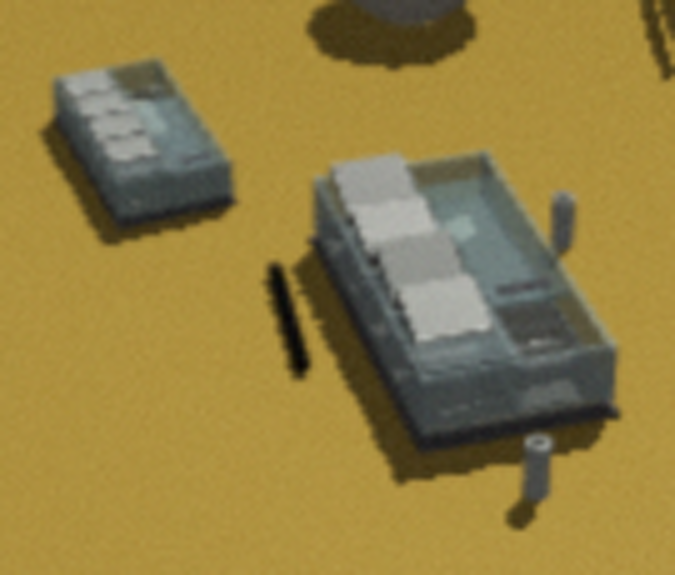

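```bash
python3 - <<'E'
from bench import *
from h import *
cm=camera_model('top')
c=np.array([[130,187],[573,68],[635,295],[190,415]])/6+[270,145]-0.4
P=onplane(cm,c,46); print(P.round(1))
L=np.linalg.norm
print([L(P[i]-P[(i+1)%4]).round(1) for i in range(4)], P.mean(0))
yv=P[0]-P[1]+P[3]-P[2]; print('yaw y-axis',np.degrees(np.arctan2(-yv[0],yv[1])))
# side: corners of rim from crop
cs=camera_model('side')
s=np.array([[322,180],[488,153],[613,347]])/5+[235,160]-0.4
Q=onplane(cs,s,46);print(Q.round(1))
# bottom plate corners side z=0/4
print(onplane(cs,np.array([[425,447],[617,412]])/5+[235,160]-0.4,2).round(1))
E
```

```text
[[ 581.4  100.4   46. ]
 [ 635.8 -104.9   46. ]
 [ 530.2 -132.2   46. ]
 [ 476.    72.9   46. ]]
[np.float64(212.3), np.float64(109.1), np.float64(212.2), np.float64(108.9)] [555.85139843 -15.95563493  46.        ]
yaw y-axis 14.830222443480569
[[ 484.7   69.3   46. ]
 [ 585.5   97.    46. ]
 [ 638.2 -106.1   46. ]]
[[ 536.2 -133.     2. ]
 [ 642.8 -105.9    2. ]]
```

```bash
cat >> h.py <<'E'
C=np.array([556.5,-16.5]); A=np.radians(14.8)
X=np.array([np.cos(A),np.sin(A)]); Y=np.array([-np.sin(A),np.cos(A)])
def st2w(x,y,z): return np.r_[C+x*X+y*Y,z]
def status():
    from bench import get_obs
    o=get_obs(); M=R.from_rotvec(o['eef_rot']).as_matrix(); p=np.array(o['eef_pos'])
    d=p[:2]-C
    print('t',round(o['t'],2),'p',p.round(2),'stand xy',(d@X).round(2),(d@Y).round(2),'F',np.round(o['wrist_force'],2),'w',round(o['width'],3),'q',np.round(o['q'],3))
    print('toolx',M[:,0].round(4),'tooly',M[:,1].round(4),'toolz',M[:,2].round(4))
    a=np.degrees(np.arctan2(M[1,0],M[0,0])); print('toolx yaw',a.round(2))
    return o,M,p
def to(x,y,z):
    o,M,p=status(); print('shift',(M.T@(st2w(x,y,z)-p)).round(2))
E
python3 - <<'E'
from h import *
to(-26.5,-96,150)
from bench import *
cm=camera_model('top'); cs=camera_model('side')
P=[st2w(x,y,z) for (x,y,z) in [(-26.5,-92,50),(-48.5,-74,50),(-4.5,-74,50),(-55,-107,46),(55,107,46),(-55,107,46),(55,-107,46)]]
import cv2
for n,c,off,f in [('top',cm,(270,145),6),('side',cs,(235,160),5)]:
    a=cv2.imread(f'pics/{n}c.png')
    for u in proj(c,np.array(P)):
        q=((u-off+0.5)*f).astype(int); cv2.circle(a,tuple(int(v) for v in q),3,(0,0,255),-1)
    cv2.imwrite(f'pics/{n}d.png',a)
a=cv2.imread('pics/topd.png');b=cv2.imread('pics/sided.png')
cv2.imwrite('pics/chk.png',np.hstack([cv2.resize(a,(400,246)),cv2.copyMakeBorder(cv2.resize(b,(290,246)),0,0,0,0,0)]))
E
```

```text
t 0.15 p [ 226.11 -501.2   255.84] stand xy -443.24 -384.22 F [-0.38  0.28  0.09] w 1.0 q [-1.214  0.3    1.521 -0.     1.321 -0.067]
toolx [9.115e-01 4.112e-01 1.000e-04] tooly [ 4.112e-01 -9.115e-01 -9.000e-04] toolz [-3.e-04  8.e-04 -1.e+00]
toolx yaw 24.28
shift [ 458.52 -215.53  106.06]
```

View pics/sided.png

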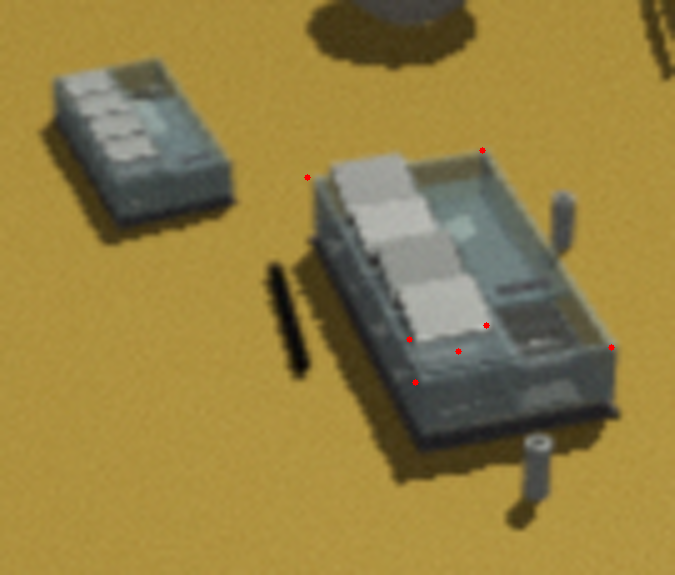

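View pics/topd.png

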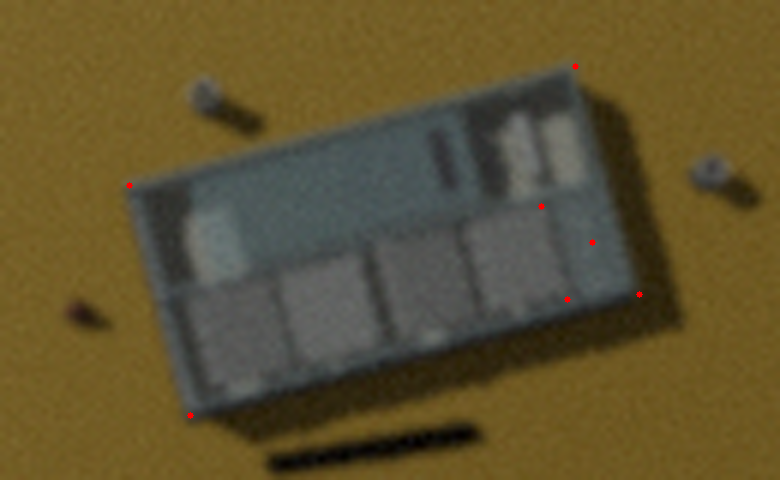

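Organiser A is 110×214 mm, so it is the larger one meant; its model points land on the image in both views. Deck (row start) is at the −y end, at top crop (600,245). I'll shut the fingers and go above the deck.

Request:
play_rows --motion '[[[0,0,0],5],[[0,0,0],4.5],[[28,-19,0],0],[[28,-19,0],0],[[28,-19,0],0],[[28,-19,0],0],[[28,-19,0],0],[[28,-19,0],0],[[28,-19,0],0],[[28,-19,0],0]]' --gripper -1 --force 20

```text
t: 0.98
eef_pos: [408.2, -293.3, 253.3]
eef_rot: [-3.114, -0.375, 0.004]
wrist_force: [0.8, -1.1, 0.0]
width: -0.003
```

```bash
python3 -c "
from h import *
to(-26.5,-96,150)"
```

```text
t 0.98 p [ 408.22 -293.25  253.32] stand xy -214.06 -229.69 F [ 0.85 -1.13  0.04] w -0.003 q [-6.960e-01  1.990e-01  1.654e+00  1.000e-03  1.294e+00  6.340e-01]
toolx [ 0.9714  0.2375 -0.0022] tooly [ 0.2375 -0.9714 -0.005 ] toolz [-0.0033  0.0043 -1.    ]
toolx yaw 13.74
shift [ 185.27 -136.63  103.61]
```

Request:
play_rows --motion '[[[26,-20,8],0],[[26,-20,8],0],[[26,-20,8],0],[[26,-20,8],0],[[26,-20,8],0],[[26,-20,8],0],[[0,0,0],0],[[0,0,0],0]]'

```text
t: 1.65
eef_pos: [538.6, -125.0, 202.3]
eef_rot: [-3.113, -0.384, 0.006]
wrist_force: [-0.8, -0.6, -0.1]
width: 0.001
```

```bash
python3 -c "
from h import *
to(-26.5,-97,130)
from bench import *
import cv2
a=read_camera('wrist')[:,:,::-1]; cv2.imwrite('pics/w1.png',a); b=read_camera('side')[:,:,::-1];cv2.imwrite('pics/s1.png',cv2.resize(b[100:270,220:400],None,fx=3.5,fy=3.5,interpolation=cv2.INTER_CUBIC))"
```

```text
t 1.65 p [ 538.56 -125.04  202.26] stand xy -45.07 -100.36 F [-0.76 -0.56 -0.11] w 0.001 q [-0.296  0.358  1.574  0.003  1.215  1.028]
toolx [ 0.9699  0.2433 -0.0031] tooly [ 0.2433 -0.9699 -0.0055] toolz [-0.0044  0.0046 -1.    ]
toolx yaw 14.08
shift [18.75 -3.2  72.23]
```

View pics/w1.png

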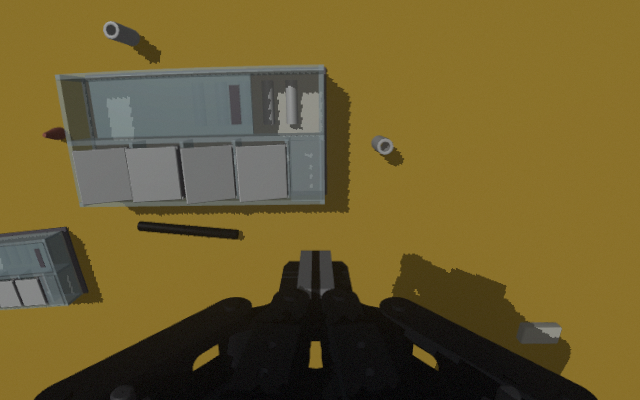

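View pics/s1.png

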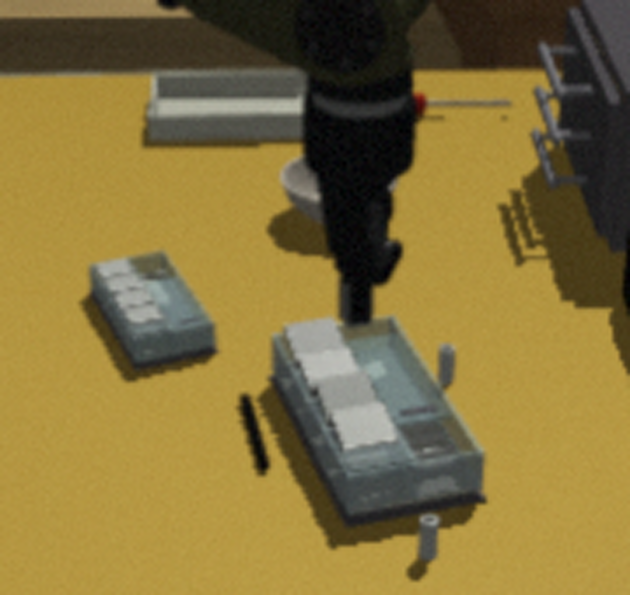

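```bash
python3 - <<'E'
from h import *
from bench import *
cm=camera_model('wrist')
P=onplane(cm,[[57,76],[325,66],[325,203],[80,205]],46)
d=P[:,:2]-C; print(np.c_[d@X,d@Y].round(1)); print((d@X).mean(),(d@Y).mean())
yv=P[0]-P[1]+P[3]-P[2]; print(np.degrees(np.arctan2(-yv[0],yv[1])))
o,M,p=status()
c,r=ray(cm,[[316,250],[300,252],[332,252]])
cl=(c-p)@M; rl=r@M; print('cam in tool',cl.round(1))
for q in rl:
    for xx in (11,-11): k=(xx-cl[0])/q[0]; print(xx,(cl+k*q).round(1))
# lid free edges/hinge line z=50 deck-lid boundary
P=onplane(cm,[[289,140],[289,198]],50); d=P[:,:2]-C; print('deck/lid1',np.c_[d@X,d@Y].round(1))
a=cv2.imread('pics/w1.png'); cv2.imwrite('pics/w1c.png',cv2.resize(a[55:280,50:350],None,fx=2.6,fy=2.6,interpolation=cv2.INTER_CUBIC))
E
```

```text
[[  56.4  104.1]
 [  56.5 -109.4]
 [ -51.7 -108.7]
 [ -50.8  105.4]]
2.5673745919430946 -2.1639562519804905
14.691175174228881
t 1.75 p [ 538.03 -126.1   202.62] stand xy -45.85 -101.24 F [-0.53  0.5   0.4 ] w 0.005 q [-0.298  0.357  1.575  0.003  1.215  1.028]
toolx [ 0.9703  0.2418 -0.0028] tooly [ 0.2418 -0.9703 -0.0054] toolz [-0.004   0.0045 -1.    ]
toolx yaw 13.99
cam in tool [ 7.110e+01  1.000e-01 -1.178e+02]
11 [11.   0.5 20.5]
-11 [-11.    0.6  71.1]
11 [11.  -6.5 18.3]
-11 [-11.   -8.9  68.1]
11 [11.   7.5 18.3]
-11 [-11.   10.2  68.1]
deck/lid1 [[  1.4 -80.6]
 [-45.9 -78.9]]
```

View pics/w1c.png

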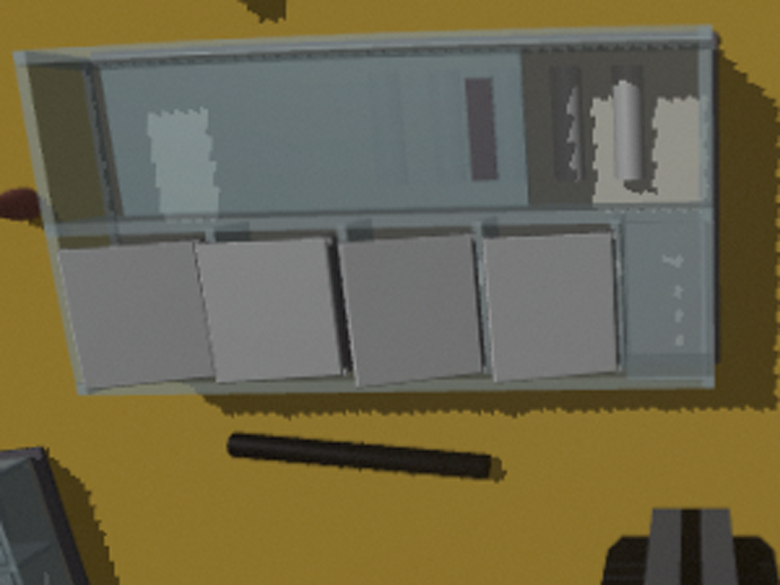

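Wrist view: organiser rim corners (57,76),(325,66),(325,203),(80,205), lids grey in the lower half, deck at about (308,170); it agrees with the top view within 2–3 mm, so I take the mean. Shut pads are about 14 mm thick with tips about 19 mm ahead of the TCP. Next I go down above the deck.

```bash
sed -i 's/^def st2w/C=C+1.3*X-1.1*Y\ndef st2w/' h.py
```

Request:
play_rows --motion '[[[10,-3,20],-0.7],[[10,-2,25],0],[[0,0,25],0],[[0,0,25],0],[[0,0,15],0],[[0,0,5],0],[[0,0,0],0]]'

```text
t: 2.33
eef_pos: [555.2, -123.4, 87.5]
eef_rot: [-3.116, -0.388, -0.005]
wrist_force: [0.5, -0.0, -0.4]
width: -0.003
```

```bash
python3 -c "
from h import *
to(-26.5,-95,80)"
```

```text
t 2.33 p [ 555.17 -123.38   87.51] stand xy -29.89 -101.9 F [ 0.51 -0.04 -0.42] w -0.003 q [-0.284  0.532  1.619  0.003  0.988  1.038]
toolx [0.9695 0.2449 0.0035] tooly [ 2.449e-01 -9.695e-01 -8.000e-04] toolz [ 0.0031  0.0017 -1.    ]
toolx yaw 14.18
shift [ 3.29 -6.93  7.53]
```

Request:
play_rows --motion '[[[3,-7,4],-0.7],[[0,0,3],0],[[0,0,2],0],[[0,0,0],0]]'

```text
t: 2.67
eef_pos: [557.4, -116.9, 81.5]
eef_rot: [3.115, 0.406, 0.012]
wrist_force: [-1.6, 0.8, 0.4]
width: 0.001
```

```bash
python3 -c "
from h import *
to(-26.5,-95,75)
from bench import *
import cv2
b=read_camera('side')[:,:,::-1];cv2.imwrite('pics/s2.png',cv2.resize(b[150:270,240:400],None,fx=5,fy=5,interpolation=cv2.INTER_CUBIC))"
```

```text
t 2.67 p [ 557.36 -116.86   81.48] stand xy -26.1 -96.15 F [-1.6   0.76  0.36] w 0.001 q [-0.272  0.54   1.623  0.003  0.971  1.038]
toolx [0.9666 0.2561 0.0076] tooly [ 0.2561 -0.9667  0.0017] toolz [ 7.8e-03  3.0e-04 -1.0e+00]
toolx yaw 14.84
shift [-0.45 -1.16  6.47]
```

View pics/s2.png

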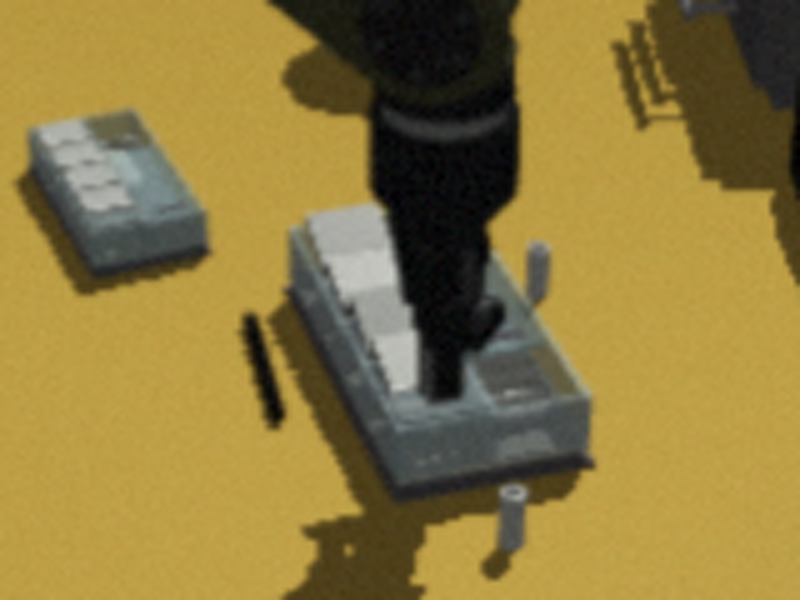

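The fingertips are over the deck at about (440,395) in the crop, clear of lid 1. I'll lower gently until they touch.

Request:
play_rows --motion '[[[0,0,3],0],[[0,0,3],0],[[0,0,2],0],[[0,0,0],0]]'

```text
t: 3.05
eef_pos: [558.3, -117.1, 74.8]
eef_rot: [3.113, 0.406, 0.017]
wrist_force: [-3.3, 0.9, 6.3]
width: 0.001
```

Request:
play_rows --motion '[[[0,0,2],0],[[0,0,2],0],[[0,0,0],0]]'

```text
t: 3.3
eef_pos: [558.4, -117.1, 72.5]
eef_rot: [3.113, 0.406, 0.017]
wrist_force: [-6.5, 1.3, 12.7]
width: -0.003
```

Contact found: 6.3 N at TCP z 74.8 and 12.7 N at 72.5, which matches 2.5 N/mm. So the tip touches the deck at TCP z ≈ 75.4. I'll lift to about 3 mm above.

Request:
play_rows --motion '[[[0,0,-4],0],[[0,0,-2],0],[[0,0,0],0]]'

```text
t: 3.55
eef_pos: [558.6, -117.2, 79.3]
eef_rot: [3.113, 0.406, 0.018]
wrist_force: [-0.0, 0.5, -0.3]
width: 0.0
```

```bash
python3 -c "
from h import *
to(-26.5,-65,78)"
```

```text
t 3.55 p [ 558.63 -117.2    79.31] stand xy -24.96 -96.8 F [-0.04  0.5  -0.35] w 0.0 q [-0.272  0.544  1.622  0.003  0.963  1.038]
toolx [0.9665 0.2563 0.011 ] tooly [ 0.2563 -0.9666  0.0038] toolz [ 1.170e-02 -9.000e-04 -9.999e-01]
toolx yaw 14.85
shift [ -1.52 -31.81   1.18]
```

Request:
play_rows --motion '[[[-1,-4,0.5],0],[[0,-4,0.3],0],[[0,-4,0.2],0],[[0,-4,0],0],[[0,-4,0],0],[[0,0,0],0]]'

```text
t: 4.05
eef_pos: [551.3, -95.8, 76.8]
eef_rot: [3.114, 0.406, 0.015]
wrist_force: [0.2, 0.2, -0.3]
width: -0.003
```

```bash
python3 -c "
from h import *
to(-26.5,-65,78)"
```

```text
t 4.05 p [551.28 -95.79  76.81] stand xy -26.6 -74.22 F [ 0.19  0.19 -0.33] w -0.003 q [-0.238  0.528  1.656  0.002  0.948  1.072]
toolx [0.9665 0.2563 0.0095] tooly [ 0.2563 -0.9666  0.0029] toolz [ 9.9e-03 -4.0e-04 -1.0e+00]
toolx yaw 14.85
shift [ 0.12 -9.22 -1.22]
```

Request:
play_rows --motion '[[[0,-4,-0.5],0],[[0,-4,-0.3],0],[[0,-4,0],0],[[0,0,0],0]]'

```text
t: 4.38
eef_pos: [548.0, -82.9, 77.8]
eef_rot: [3.113, 0.406, 0.016]
wrist_force: [-0.2, -0.0, 0.5]
width: 0.001
```

```bash
python3 -c "
from h import *
to(-26.5,-50,75)
from bench import *
import cv2
b=read_camera('side')[:,:,::-1];cv2.imwrite('pics/s3.png',cv2.resize(b[150:270,240:400],None,fx=5,fy=5,interpolation=cv2.INTER_CUBIC))"
```

```text
t 4.38 p [548.   -82.87  77.79] stand xy -26.47 -60.9 F [-0.16 -0.05  0.54] w 0.001 q [-0.217  0.517  1.672  0.002  0.943  1.093]
toolx [0.9665 0.2565 0.0098] tooly [ 0.2565 -0.9665  0.0033] toolz [ 1.030e-02 -7.000e-04 -9.999e-01]
toolx yaw 14.87
shift [ -0.04 -10.91   2.76]
```

View pics/s3.png

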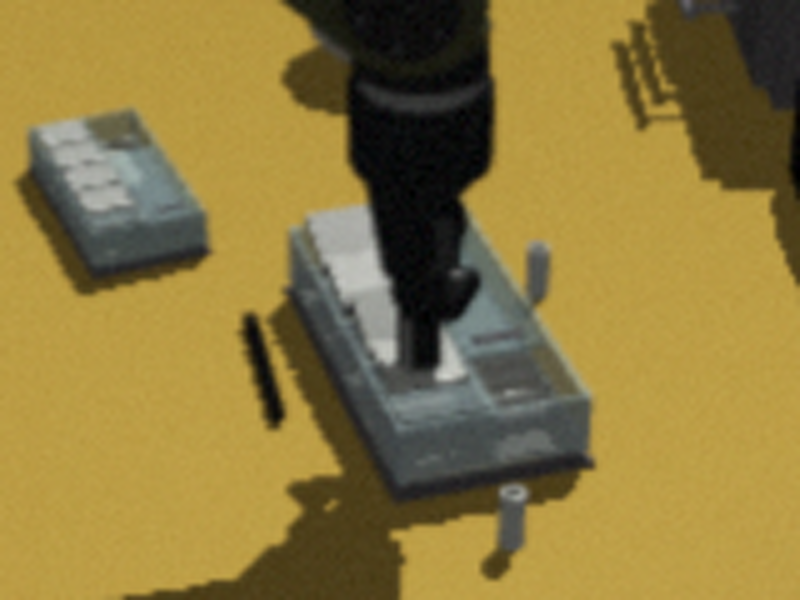

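Fingertips are on lid 1 at about (420,368) and the lid is lowered. Next I move forward and press lightly.

Request:
play_rows --motion '[[[0,-4,1],0],[[0,-4,1],0],[[0,-3,1],0],[[0,0,0.5],0],[[0,0,0.5],0]]'

```text
t: 4.85
eef_pos: [545.4, -71.9, 74.4]
eef_rot: [3.112, 0.406, 0.018]
wrist_force: [-3.3, -3.4, 7.2]
width: -0.004
```

```bash
python3 -c "
from h import *
to(-26.5,-48,74.5)"
```

```text
t 4.85 p [545.41 -71.86  74.37] stand xy -26.17 -49.59 F [-3.29 -3.45  7.22] w -0.004 q [-1.980e-01  5.140e-01  1.686e+00  1.000e-03  9.300e-01  1.113e+00]
toolx [0.9665 0.2565 0.0109] tooly [ 0.2565 -0.9665  0.0047] toolz [ 0.0117 -0.0017 -0.9999]
toolx yaw 14.87
shift [-0.33 -1.59 -0.14]
```

Lid 1 is down (7.2 N at the deck's own level). On to lid 2.

Request:
play_rows --motion '[[[0,0,-3],0],[[0,-4,-1],0],[[0,-4,0],0],[[0,-4,-0.3],0],[[0,-4,-0.3],0],[[0,-4,-0.3],0],[[0,-4,0],0],[[0,0,0],0]]'

```text
t: 5.52
eef_pos: [538.1, -45.3, 79.0]
eef_rot: [3.112, 0.407, 0.017]
wrist_force: [-0.5, 0.0, 0.4]
width: -0.0
```

```bash
python3 -c "
from h import *
to(-26.5,-6,74.5)
from bench import *
import cv2
b=read_camera('side')[:,:,::-1];cv2.imwrite('pics/s4.png',cv2.resize(b[150:270,240:400],None,fx=5,fy=5,interpolation=cv2.INTER_CUBIC))"
```

```text
t 5.52 p [538.07 -45.33  78.98] stand xy -26.49 -22.06 F [-0.55  0.03  0.37] w -0.0 q [-0.152  0.489  1.713  0.     0.929  1.159]
toolx [0.9664 0.2568 0.0101] tooly [ 0.2568 -0.9665  0.0041] toolz [ 0.0108 -0.0014 -0.9999]
toolx yaw 14.88
shift [ -0.04 -16.08   4.41]
```

View pics/s4.png

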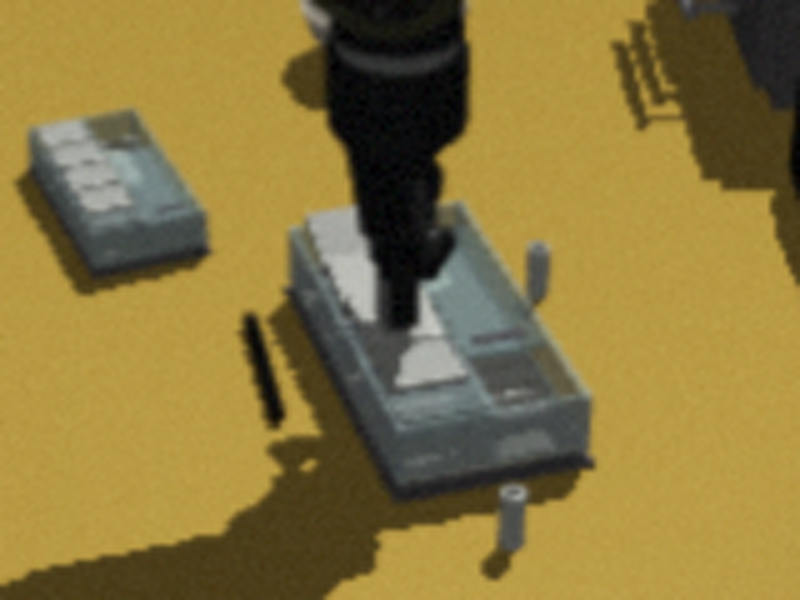

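Lid 1 lies flat, and the fingertips are on lid 2 at about (398,325). I continue forward and down.

Request:
play_rows --motion '[[[0,-4,1],0],[[0,-4,1],0],[[0,-4,1],0],[[0,-3,1],0],[[0,0,1],0],[[0,0,0.5],0],[[0,0,0],0]]'

```text
t: 6.15
eef_pos: [534.4, -30.1, 74.2]
eef_rot: [3.11, 0.407, 0.019]
wrist_force: [-3.6, -2.5, 7.8]
width: -0.002
```

```bash
python3 -c "
from h import *
to(-26.5,-5,74.5)"
```

```text
t 6.15 p [534.39 -30.08  74.24] stand xy -26.14 -6.39 F [-3.57 -2.48  7.78] w -0.002 q [-0.124  0.487  1.73  -0.002  0.912  1.188]
toolx [0.9663 0.257  0.0112] tooly [ 0.257  -0.9664  0.0061] toolz [ 0.0124 -0.003  -0.9999]
toolx yaw 14.9
shift [-0.35 -1.39 -0.28]
```

Lid 2 is down at 7.8 N. On to lid 3.

Request:
play_rows --motion '[[[0,0,-3],0],[[0,-4,-1],0],[[0,-4,0],0],[[0,-4,-0.3],0],[[0,-4,-0.3],0],[[0,-4,-0.3],0],[[0,-4,0],0],[[0,0,0],0]]'

```text
t: 6.82
eef_pos: [526.9, -3.3, 78.6]
eef_rot: [3.111, 0.407, 0.017]
wrist_force: [0.3, 1.0, -0.0]
width: 0.002
```

```bash
python3 -c "
from h import *
to(-26.5,38,74.5)
from bench import *
import cv2
b=read_camera('side')[:,:,::-1];cv2.imwrite('pics/s5.png',cv2.resize(b[150:270,240:400],None,fx=5,fy=5,interpolation=cv2.INTER_CUBIC))"
```

```text
t 6.82 p [526.87  -3.34  78.61] stand xy -26.58 21.4 F [ 0.3   1.01 -0.01] w 0.002 q [-0.075  0.465  1.751 -0.002  0.914  1.237]
toolx [0.9662 0.2574 0.0102] tooly [ 0.2574 -0.9663  0.0054] toolz [ 0.0112 -0.0026 -0.9999]
toolx yaw 14.92
shift [  0.08 -16.63   4.02]
```

View pics/s5.png

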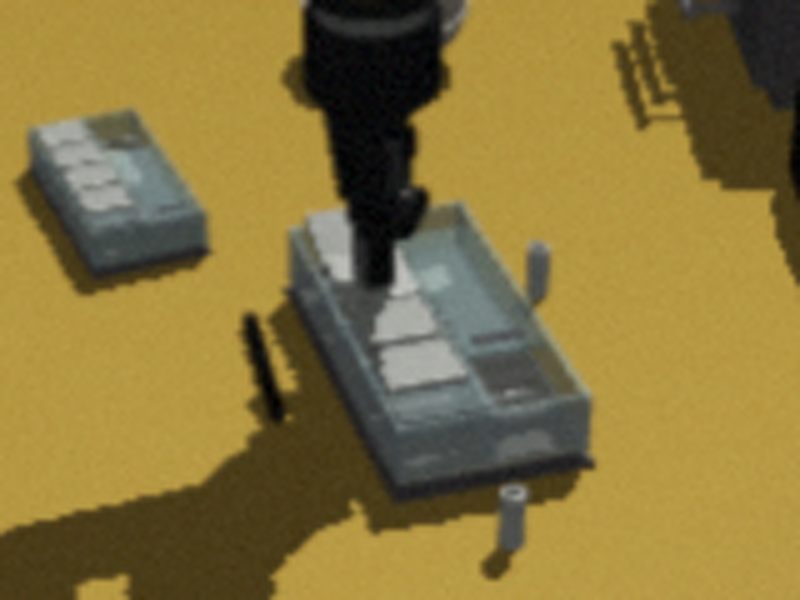

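Lids 1 and 2 lie flat at about (425,362) and (400,318). The fingertips are on lid 3 at about (375,282).

Request:
play_rows --motion '[[[0,-4,1],0],[[0,-4,1],0],[[0,-4,1],0],[[0,-3,1],0],[[0,0,1],0],[[0,0,0.5],0],[[0,0,0],0]]'

```text
t: 7.45
eef_pos: [523.4, 11.8, 74.1]
eef_rot: [3.109, 0.407, 0.02]
wrist_force: [-3.2, -3.4, 8.6]
width: 0.001
```

```bash
python3 -c "
from h import *
to(-26.5,38,74.5)"
```

```text
t 7.45 p [523.44  11.82  74.1 ] stand xy -26.03 36.93 F [-3.24 -3.42  8.65] w 0.001 q [-0.046  0.466  1.764 -0.005  0.898  1.268]
toolx [0.9662 0.2576 0.0118] tooly [ 0.2576 -0.9662  0.0078] toolz [ 0.0134 -0.0045 -0.9999]
toolx yaw 14.93
shift [-0.46 -1.07 -0.42]
```

Lid 3 is down at 8.6 N. On to lid 4.

Request:
play_rows --motion '[[[0,0,-3],0],[[0,-4,-1],0],[[0,-4,0],0],[[0,-4,-0.3],0],[[0,-4,-0.3],0],[[0,-4,-0.3],0],[[0,-4,0],0],[[0,0,0],0]]'

```text
t: 8.12
eef_pos: [516.0, 38.6, 78.6]
eef_rot: [3.109, 0.408, 0.019]
wrist_force: [-0.4, -0.9, 0.9]
width: -0.001
```

```bash
python3 -c "
from h import *
to(-26.5,82,74.5)"
```

```text
t 8.12 p [515.99  38.59  78.58] stand xy -26.39 64.71 F [-0.42 -0.9   0.9 ] w -0.001 q [ 0.006  0.448  1.779 -0.006  0.902  1.319]
toolx [0.9661 0.258  0.0112] tooly [ 0.2579 -0.9661  0.0074] toolz [ 0.0127 -0.0043 -0.9999]
toolx yaw 14.95
shift [ -0.11 -17.32   3.95]
```

Request:
play_rows --motion '[[[0,-4,1],0],[[0,-4,1],0],[[0,-4,1],0],[[0,-3,1],0],[[0,0,1],0],[[0,0,0.5],0],[[0,0,0],0]]'

```text
t: 8.7
eef_pos: [512.3, 54.5, 73.9]
eef_rot: [3.107, 0.409, 0.021]
wrist_force: [-3.5, -4.1, 7.1]
width: 0.004
```

```bash
python3 -c "
from h import *
to(-26.5,82,74.5)"
```

```text
t 8.7 p [512.32  54.51  73.91] stand xy -25.88 81.04 F [-3.49 -4.05  7.11] w 0.004 q [ 0.038  0.451  1.788 -0.008  0.888  1.352]
toolx [0.9659 0.2587 0.0125] tooly [ 0.2586 -0.9659  0.0095] toolz [ 0.0145 -0.0059 -0.9999]
toolx yaw 14.99
shift [-0.61 -0.95 -0.61]
```

Lid 4 is down at 7.1 N. I lift the hand straight up and check.

Request:
play_rows --motion '[[[0,0,-5],0],[[0,0,-15],0],[[0,0,-30],0],[[0,0,-30],0],[[-10,0,-30],0],[[-20,0,-20],0],[[-30,0,0],0],[[-30,0,0],0],[[-20,0,0],0],[[0,0,0],0]]'

```text
t: 9.53
eef_pos: [398.8, 28.1, 208.7]
eef_rot: [3.108, 0.41, 0.019]
wrist_force: [0.1, -0.6, -0.1]
width: 0.004
```

```bash
python3 -c "
from h import *
status()
from bench import *
import cv2
b=read_camera('side')[:,:,::-1];cv2.imwrite('pics/s6.png',cv2.resize(b[150:270,240:400],None,fx=5,fy=5,interpolation=cv2.INTER_CUBIC))
w=read_camera('wrist')[:,:,::-1];cv2.imwrite('pics/w6.png',w)
w=read_camera('top')[:,:,::-1];cv2.imwrite('pics/t6.png',w)
d=cv2.absdiff(cv2.GaussianBlur(w,(5,5),0),cv2.GaussianBlur(cv2.imread('pics/top0.png'),(5,5),0)).max(2)
cv2.imwrite('pics/d6.png',cv2.convertScaleAbs(d,alpha=4))"
```

```text
t 9.53 p [398.76  28.06 208.7 ] stand xy -142.43 84.47 F [ 0.07 -0.58 -0.11] w 0.004 q [-0.019  0.004  1.979 -0.005  1.145  1.292]
toolx [0.9657 0.2596 0.0111] tooly [ 0.2595 -0.9657  0.0083] toolz [ 0.0128 -0.0052 -0.9999]
toolx yaw 15.05
```

View pics/s6.png

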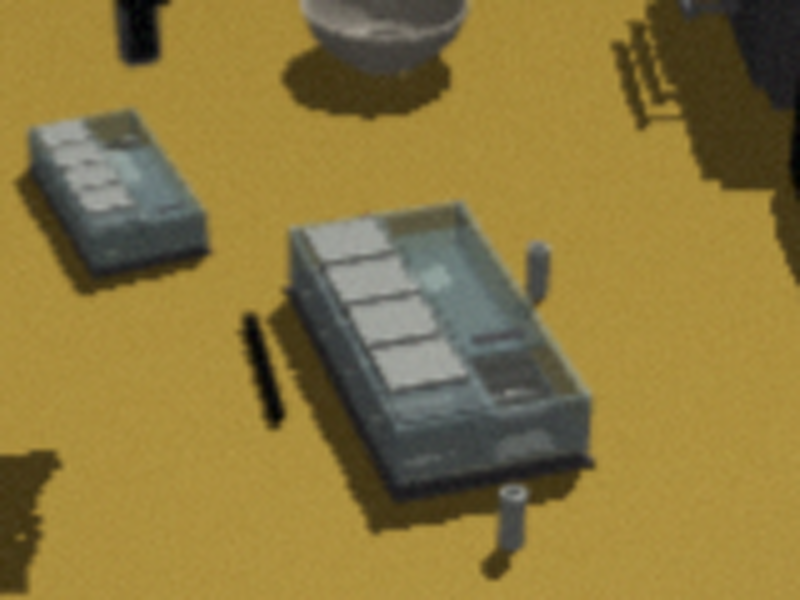

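View pics/w6.png

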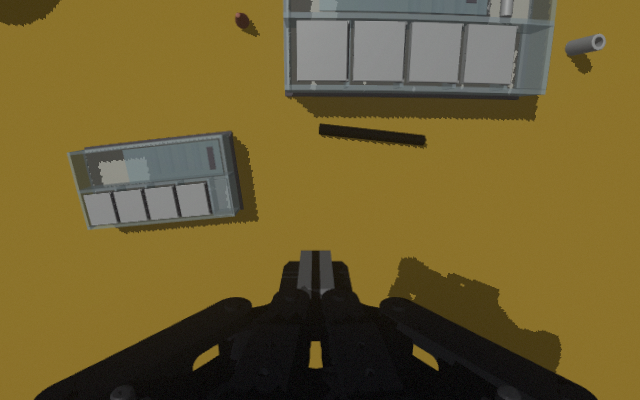

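View pics/d6.png

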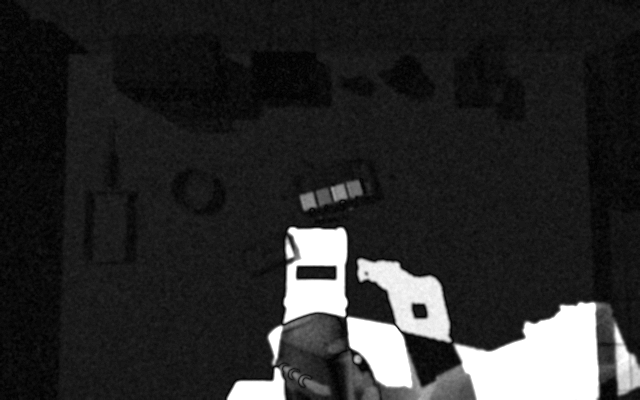

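The side crop shows four evenly shaded flat lids from about (350,240) to (420,365). The wrist view agrees, with lids along row ~50. The top difference picture shows only the lids and the arm changed. I'll hand in.

```bash
python3 -c "
from bench import *
print(finish_job())"
```

```text
the job is handed in; nothing more can be done
None
```

I swept the shut fingertips along the row from the end deck and put lids 1 to 4 down one after another, then took the hand away. I handed the job in at about 9.7 s of the 32 s allowed; no verdict is reported.

- **Forces:** the measured pressing forces on lids 1 to 4 were 7.2, 7.8, 8.6 and 7.1 N. The highest reading on the organiser was 12.7 N, while finding the deck height by touch, against the 25 N limit. Forces are read only at the end of each move.
- **Lids:** the last side and wrist pictures show all four lids flat and evenly shaded. While pressed, each lid's top was within about 1 mm of the deck's level at the same force. I judged the lids from these signs, not from measured angles.
- **Everything else:** the difference between the first and last top pictures shows change only at the lids and where the arm and its shadow were. The door, barrel, cone tip, sleeves, bowl and eraser show no shift, and the hand ended about 130 mm above the organiser and clear to its side.
- **Disagreements:** the wrist camera put the organiser about 2.6 mm and 2.2 mm off from the top camera, so I used the mean. The fingertips touched the deck about 5 mm higher than I had estimated from the picture, so I used the height found by touch.

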